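# Clamp the coated plate and hold the thickness probe on its ring

### The arm

A 6-joint arm with a two-finger parallel gripper is mounted at the origin on the work surface. World frame = base frame: x ahead of the robot, y to its left, z up, the work surface at z = 0. Lengths are in mm, angles in rad, forces in N, time in s.
With the tool pointing down it reaches from about 350 to 775 mm from the base axis. Payload 7.3 kg.
Tool frame: the origin (TCP) lies on the centre line of the jaws, within the pads' length; the fingertips stand 11 mm ahead of it and the grasp point (between the pads) lies 8 mm behind it; z points along the fingers, y is the line along which they close (so a half turn about z gives the same grasp; the last joint's range is limited). The gripper opens to 92 mm and grips with 3 to 60 N. Pads are 19 mm wide; open, the fingers measure 130 mm over their backs; the gripper's body (75 mm by 190 mm) begins 47 mm behind the grasp point.
Start: joints at [-1.49, 0.342, 1.524, -0, 1.275, -0.146], TCP at [118.073, -511.569, 237.741] pointing down, gripper open.
Joint ranges: [-2.53, 2.53], [-0.77, 2.02], [0.04, 2.7], [-1, 4.14], [0.28, 2.66], [-3.11, 3.11]. Speed limits (rad/s): [2.57, 2.57, 3.14, 3.14, 3.14, 3.14].

### API

Orientations are given as [roll, pitch, yaw] about the fixed x, y, z axes, in that order (R = Rz(yaw) Ry(pitch) Rx(roll)).
In Python, from plant import bot gives the robot as it stands.
- The arm moves only by the tool step_arm, never from a script. Its argument "deltas" is a list of rows, each a list of 5 numbers: the opening, from 0 (shut) to 1 (fully open), then the shift along the tool's x, y, z each as a share of 0.5 m, from -1 to 1, then the turn about the tool's z as a share of pi/2 rad, from -1 to 1. In form: [[claw, x, y, z, turn], ...]. A call has 1 to 8 rows; each row shifts and turns the commanded pose from where the row before left it, along the tool's axes as they then stand; what a row does not reach is not made up. A row lasts 1/10 s, in which the tool goes at most 50 mm and 8.59 degrees, less where a joint would pass 70% of its speed; a pose out of reach is approached as far as the arm can. A call with a number of a shift or a turn outside -1 to 1 is refused whole. A call with a gripper value outside its range is refused whole. The fingers move at their own pace and stop on an object; the grip force is fixed at half the most. Time passes only in rows, so rows that do not move let the fingers close. It gives the time, the measured TCP pose, the force, the opening and the grip force at its end, in the units of the state.
- bot.get_obs(): the state, without advancing time (a new reading comes with each control period).
- bot.capture(name): name is "scene" or "top" or "wrist"; returns (picture, depth): 420x560x3 uint8, red, green, blue; 420x560 float32, mm along the optical axis (not along the pixel's ray), 0 where there is no reading.
- bot.camera_params(name): a dict with "fov_y" (degrees; the focal length in pixels is half the picture's height over the tangent of half this angle, whatever the lens; pixels are square), "cx", "cy" (the principal point, pixels), "rvec" (rotation vector, rad) and "tvec" (3), from world to camera coordinates, as OpenCV has them. Camera axes: x right, y down, z forward; pixel columns grow to the right and rows downward; lengths in mm; the calibration is good to about 2 mm. A picture is of the moment at which its call begins: read the wrist's pose just before it. camera_params takes no time and is no camera call; for the wrist camera it gives the pose at the moment of the call.
- bot.close_job(): hands the job in; it is judged then, once.
The state is a dict: "time": time; "joint_positions": joint angles; "dq": joint speeds; "tau": joint torques, N m; "tool_pos": TCP position; "tcp_rot": TCP orientation; "contact_force": force on the tool from outside, world axes, zero at the start; "moment": the same for the moment, N m; "grip_width": finger opening in mm; "finger_force": force on a finger pad.
Only numpy, scipy, OpenCV 4.12 (cv2) and the standard library are available. Lean on these libraries where they do the work, as an engineer would, in place of code of your own. Each camera call takes 0.05 s, during which the arm holds its last target. There are 200 camera calls.

### The job

The coated steel plate is already loaded in its sloping holder: swing the hinged clamp frame fully down onto it. Then take the pen probe out of its stand and touch its spring tip to the plate inside the marked ring, with the pen square to the sloping plate and pressed lightly so that the spring tip is about half way in, without banging it or pushing the jar, the glass dish or the slide box about. Finish while still holding the pen there in the gripper, steady: do not let go or put it down.

Things in the scene. Friction and masses are not known exactly. Their poses are not given: they have to be found in the camera images.
- holder: Grey and dark steel plate holder, fixed: base 120 (x) x 110 (y) x 10 mm with a bed above it sloping 20 deg, rising towards the holder's +x (hinge) side, so the plate faces up and towards the holder's -x side. Origin: centre of the base's underside; z up. About 72 mm high with the clamp shut. Its -x side faces the robot within 0.45 rad.
- clamp (a joint): Angle (rad) of the clamp frame's hinge: 0 = fully down on the plate (parallel to it), growing as it opens upward, stop at 1.75. It starts between 1.2 and 1.6. The hinge is stiff (friction about 0.12 N m): the frame stays where it is left and does not fall shut. Nothing latches. It can be pushed down from its outer (back/top) side.
- hinge (a point): Point on the clamp's hinge axis, mid width, fixed to the holder 34 mm towards the holder's +x and 69 mm above the bench. The hinge axis is the holder's y axis. Axes as the holder's.
- clamp_tab (a point): Centre of the outer face of the clamp's 30 mm wide ribbed tab, 88 mm from the hinge; moves with the clamp, a flat aluminium frame 4 mm thick (hinge axis at mid thickness), 72 mm wide, with a 36 x 36 mm window 22 to 58 mm from the hinge and the tab 78 to 98 mm from it. z: the frame's outer normal; -x: from hinge to tab; y: along the hinge.
- plate: Loose bright steel plate 60 x 60 x 8 mm, 0.22 kg, lying in the recess of the sloping bed (rims 5.5 mm high). Origin: centre of its underside; z is square to its face, tilted 20 deg from vertical towards the holder's -x side. The shut clamp's upper face is 5.5 mm above the plate's face.
- spot (a point): Centre of the ring marked on the plate's upper face: thin dark ring of 17 mm diameter, 6 mm towards the plate's +x and 7 mm towards its -y from the plate's middle. It is seen through the window of the shut clamp. Its z is the outward normal of the plate.
- pen: Round pen probe, 0.1 kg, 125 mm long. Origin: end of the spring tip when fully out; z from tip to cap. From the tip: spring tip 6 mm diameter (0-20 mm), steel nose 18 (to 60), black collar 28 (60-65), black grip 20 (65-120), steel cap 14 (to 125). Starts upright, tip down, its collar resting on the stand's top. Grip it about 95 mm from the tip.
- pen_tip (a point): The very end of the pen's spring tip, moves with it.
- plunger (a joint): How far (m) the pen's spring tip is pushed into the pen: 0 fully out, 0.010 bottomed. The spring gives about 1 N at 0, 4.5 N half way, 8 N at 0.010 (700 N/m).
- stand: Grey pen stand, fixed: 80 x 80 mm base and a 60 x 60 mm top plate on four thin posts, 72 mm high, with a 21 mm hole through the 16 mm thick top plate, in which the pen hangs. Origin: centre of its underside. The pen must be lifted about 65 mm to clear it.
- jar: Bystander: amber glass jar with black lid, 56 mm diameter, 85 mm high. Origin: centre of its underside.
- dish: Bystander: low covered glass dish, 94 mm diameter, 16 mm high. Origin: centre of its underside.
- slidebox: Bystander: white microscope slide box 85 x 100 x 32 mm. Origin: centre of its underside.
Not all that is in view belongs to the job. Several things have the shape of the plate; the one meant has the colours described above.

How it is judged:
By the outcome, as a careful person would: the job done as asked, in the order asked, and still so for the second after the job is handed in, while the arm keeps its last pose, push and grip.
It also fails if it takes over 53 s, if anything falls off the work surface, if the arm or the gripper's body presses on something with over 40 N, if the wrist force passes 120 N, or if a joint passes its speed limit or range.

## Working session

There is one attempt and no reset: what is moved stays moved. The work goes in short steps, Python scripts to look and compute and a tool call to move; the robot and the scene stay as the last step left them, time stands still between calls to the robot, and variables do not carry over. Pictures are saved under pics/ and viewed, at most 10 in all, crops included, and the job is handed in when it is done.

Besides the shell and the picture viewer there is one more tool, called after "Request:" as name(argument=value, ...), one argument or row to a line, values as JSON. step_arm: Moves the arm, as the interface text tells. Shift numbers are shares of 0.5 m and turn numbers shares of pi/2 rad, none past 1 either way. Its arguments: {"type":"object","properties":{"deltas":{"type":"array","items":{"type":"array","items":{"type":"number","minimum":-1,"maximum":1}}}},"required":["deltas"]}

```bash
ls; mkdir -p pics
cat > h.py <<'E'
import numpy as np, cv2
from plant import bot
def cam(n):
    p=bot.camera_params(n); f=210/np.tan(np.radians(p["fov_y"])/2)
    R,_=cv2.Rodrigues(np.array(p["rvec"],float)); return p,f,R,np.array(p["tvec"],float).ravel()
def pts(n,dep):
    p,f,R,t=cam(n); v,u=np.mgrid[:420,:560]
    c=np.dstack([(u-p["cx"])/f*dep,(v-p["cy"])/f*dep,dep]); return (c-t)@R
def ray(n,u,v,z,c=None):
    p,f,R,t=c or cam(n); o=-R.T@t; d=R.T@np.array([(u-p["cx"])/f,(v-p["cy"])/f,1]); return o+d*(z-o[2])/d[2]
def proj(n,X,c=None):
    p,f,R,t=c or cam(n); q=R@np.array(X,float)+t; return q[:2]/q[2]*f+[p["cx"],p["cy"]]
def shot(n,name):
    im,d=bot.capture(n); cv2.imwrite(f"pics/{name}.png",im[:,:,::-1]); np.save(f"pics/{name}.npy",d); return im,d
E
python3 - <<'E'
from h import *
o=bot.get_obs(); print({k:np.round(v,3).tolist() for k,v in o.items()})
for n in("scene","top"):
    shot(n,n+"0"); p,f,R,t=cam(n); print(n,f,p,-R.T@t)
p,f,R,t=cam("wrist");print(-R.T@t,R)
E
```

```text
pics
{'time': 0.0, 'joint_positions': [-1.49, 0.343, 1.525, -0.0, 1.275, -0.146], 'dq': [-0.0, -0.001, 0.001, 0.001, -0.0, -0.0], 'tau': [0.0, -43.125, -24.422, 0.072, 0.056, -0.0], 'tool_pos': [118.052, -511.149, 237.041], 'tcp_rot': [-3.14, -0.0, 0.227], 'contact_force': [0.673, -0.467, 0.309], 'moment': [-0.031, 0.042, 0.036], 'finger_force': 0.0, 'grip_width': 91.781}
scene 431.6527529275373 {'fov_y': 51.88604401636932, 'cx': 281.5813472416248, 'cy': 206.75141421597735, 'rvec': array([ 1.71921834,  1.62735319, -0.79557458]), 'tvec': array([ -30.8061738 , -258.61660408, 1427.86233125])} [1283.22037445  -35.33885525  677.28800459]
top 507.7877263468726 {'fov_y': 44.93592691202426, 'cx': 280.0776616675326, 'cy': 209.0736486853004, 'rvec': array([ 2.14410779, -2.14144105,  0.18558889]), 'tvec': array([  2.59573644, 571.51327423, 919.64720717])} [416.57205209  14.48472061 999.32130189]
[ 192.94069804 -492.90001761  384.36604271] [[ 2.24230790e-01 -9.74536059e-01 -1.49601200e-04]
 [-9.33386136e-01 -2.14806745e-01  2.87486319e-01]
 [-2.80197920e-01 -6.43236488e-02 -9.57784733e-01]]
```

View pics/scene0.png

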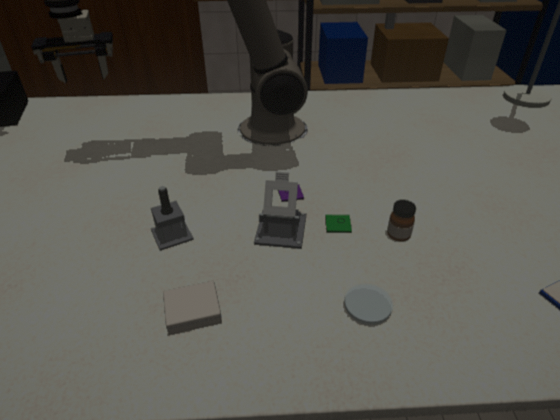

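View pics/top0.png

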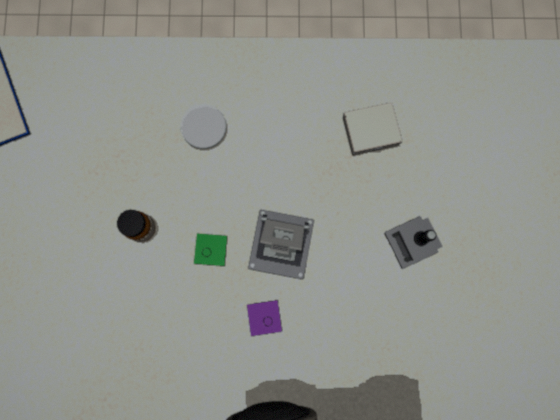

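The scene camera looks back at the robot. It shows the stand and pen at (168,215), the holder with its open clamp at (281,215), the jar at (402,220), the dish at (368,305) and the slide box at (192,305). In the top view, the plate could be mistaken for the green square (210,250) or the purple square (265,317). The bright steel one lies in the holder at (281,244), so I choose that. The pen is at (428,237). I'll check both in a close crop.

Run:
```python
from h import *
im=cv2.imread("pics/top0.png"); d=np.load("pics/top0.npy"); P=pts("top",d)
a=cv2.resize(im[195:290,235:325],None,fx=4.4,fy=4.4,interpolation=cv2.INTER_CUBIC)
b=cv2.resize(im[195:290,375:455],None,fx=4.4,fy=4.4,interpolation=cv2.INTER_CUBIC)
cv2.imwrite("pics/c1.png",np.clip(np.hstack([a,b])*1.7,0,255).astype(np.uint8))
# holder base: points 5<z<200 footprint via height above bench
z=P[:,:,2]
for nm,(r0,r1,c0,c1) in dict(hold=(200,285,240,322),stand=(205,275,375,450),jar=(200,250,105,165),box=(95,160,335,410),dish=(100,155,175,235)).items():
    m=np.zeros(z.shape,bool); m[r0:r1,c0:c1]=True
    m&=(d>0)&(z>5)
    Q=P[m]; 
    lo=Q[(Q[:,2]<16)] if nm in("hold","stand") else Q
    rect=cv2.minAreaRect(lo[:,:2].astype(np.float32)); print(nm,len(Q),Q[:,2].max(),rect)
m=(z>125)&(z<145)&(d>0); m[:, :375]=0; m[:205]=0;m[280:]=0
print("cap",P[m].mean(0),m.sum()); 
m=(z>62)&(z<80)&(d>0); m[:, :375]=0; m[:205]=0;m[280:]=0
print("standtop",cv2.minAreaRect(P[m][:,:2].astype(np.float32)),m.sum())
print("bench z",np.median(z[300:350,320:400]))
```

```text
hold 3405 149.43939289915124 ((515.0903930664062, 1.5413055419921875), (114.42276000976562, 152.94468688964844), 79.25392150878906)
stand 1762 140.43338657075236 ((518.03515625, -273.9927978515625), (96.58673095703125, 133.17759704589844), 10.911705017089844)
jar 965 88.61132233509802 ((558.7998046875, 279.5345458984375), (95.69373321533203, 53.38322067260742), 18.565998077392578)
box 2273 38.04774152583748 ((741.73974609375, -181.21072387695312), (125.92505645751953, 126.48390197753906), 82.7070541381836)
dish 1654 23.06324302574786 ((745.9723510742188, 157.98988342285156), (93.86397552490234, 94.63037872314453), 84.83775329589844)
cap [ 512.48591133 -253.77334738  133.20784483] 111
standtop ((512.7034301757812, -255.27676391601562), (59.88774108886719, 61.564361572265625), 24.333415985107422) 895
bench z -0.7177491820900423
```

View pics/c1.png

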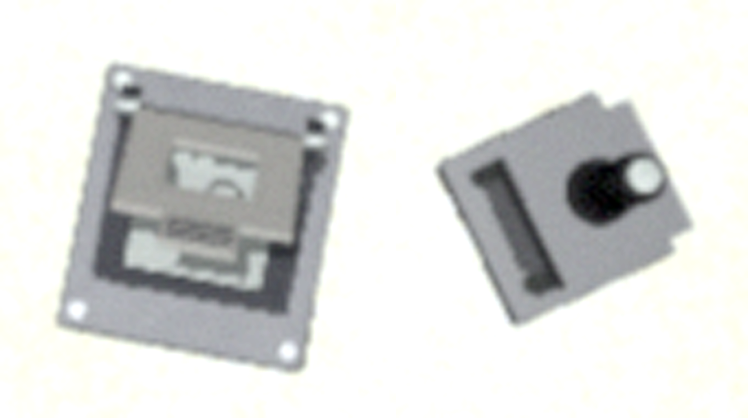

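The steel plate and its ring show through the open clamp's window in the left half of the crop. The pen's cap is at about (640,175) and its collar at (597,190), hanging in the stand. Both choices hold.

Run:
```python
from h import *
d=np.load("pics/top0.npy"); P=pts("top",d); c=cam("top")
im=cv2.imread("pics/top0.png")
A=np.array([(110,66),(350,105),(300,370),(60,325)])/4.4+[235-.4,195-.4]
C=np.array([ray("top",u,v,10,c)[:2] for u,v in A]); print(C,C.mean(0))
B=np.array([(122,78),(330,118),(288,350),(77,310)])/4.4+[234.6,194.6]
D=np.array([ray("top",u,v,11,c)[:2] for u,v in B]); print(D,D.mean(0))
for K in(C,D):
    e=K[0]+K[1]-K[2]-K[3]; g=K[0]+K[3]-K[1]-K[2]; print(np.degrees(np.arctan2(e[1],e[0])),np.degrees(np.arctan2(-g[0],g[1])))
z=P[:,:,2]; m=(z>80)&(d>0); m[:, :240]=0; m[:,322:]=0; m[:200]=0;m[285:]=0
Q=P[m]; ctr=C.mean(0)
yaw=np.radians(-11)
# clamp in holder frame
h=np.array([np.cos(yaw),np.sin(yaw)]); s=(Q[:,:2]-ctr)@h
t=Q[:,2]
k=np.polyfit(t,s,1); print("clamp line s=",k,"elev",np.degrees(np.arctan2(1,-k[0])), s.min(),t.max())
top=Q[Q[:,2]>135]; print("tab",top.mean(0),len(top), Q.max(0))
# pen: cap px & collar
print("stand ang")
mm=(z>125)&(d>0); mm[:, :375]=0; mm[:205]=0;mm[280:]=0
hsv=cv2.cvtColor(im,cv2.COLOR_BGR2HSV)
w=mm&(im.min(2)>90); v,u=np.nonzero(w); print(u.mean(),v.mean(),len(u),ray("top",u.mean(),v.mean(),137,c))
# scene camera cap cross-check
ds=np.load("pics/scene0.npy"); Ps=pts("scene",ds)
q=Ps[(Ps[:,:,2]>85)&(Ps[:,:,2]<118)&(abs(Ps[:,:,0]-512)<40)&(abs(Ps[:,:,1]+255)<40)]; print("scene pen",q.min(0),q.max(0))
```

```text
[[576.24030315  43.28250164]
 [558.79185635 -64.22856283]
 [441.21425424 -41.02365923]
 [460.77241357  64.49030314]] [509.25470683   0.63014568]
[[570.65085794  37.84846712]
 [552.76419655 -55.1452345 ]
 [449.89237379 -35.75347628]
 [467.29582382  57.03246461]] [510.15081303   0.99555524]
-10.789775282703411 -9.855044223307065
-10.595020176976899 -10.755579627256198
clamp line s= [-0.7820403  89.22878655] elev 51.97315971720845 -28.76522700206228 149.43939289915124
tab [487.28605239   4.78002754 142.46351572] 131 [541.95341476  38.71309375 149.4393929 ]
stand ang
431.3541666666667 234.4375 48 [ 513.29754931 -254.76104134  137.        ]
scene pen [ 509.39639391 -263.54315094   85.154975  ] [ 526.09487429 -244.24836814  117.47200827]
```

Request:
step_arm(
  deltas=[
    [0,0,0,0,0.087],
    [0,0,0,0,0.087],
    [0,0,0,0,0.087],
    [0,0.04,-0.082,0,0],
    [0,0.04,-0.082,0,0],
    [0,0.04,-0.082,0,0],
    [0,0.04,-0.082,0,0],
    [0,0.04,-0.082,0,0],
  ],
)

```text
time: 0.9
tool_pos: [254.3, -326.5, 237.5]
tcp_rot: [-3.141, 0.0, -0.184]
contact_force: [0.2, -0.7, -0.5]
grip_width: 32.3
finger_force: 0.0
```

Request:
step_arm(
  deltas=[
    [0,0.04,-0.082,0,0],
    [0,0.04,-0.082,0,0],
    [0,0.04,-0.082,0,0],
    [0,0.04,-0.082,0,0],
    [0,0.04,-0.082,0,0],
    [0,0.04,-0.082,0,0],
    [0,0.04,-0.082,0,0],
    [0,0.04,-0.082,0,0],
  ],
)

```text
time: 1.7
tool_pos: [471.5, -33.0, 237.5]
tcp_rot: [3.141, 0.0, -0.183]
contact_force: [0.6, -2.1, -0.3]
grip_width: 0.6
finger_force: 0.0
```

Request:
step_arm(
  deltas=[
    [0,0.048,-0.08,0,0],
    [0,0,0,0,0],
  ],
)

```text
time: 1.9
tool_pos: [504.0, 4.0, 237.0]
tcp_rot: [-3.14, -0.0, -0.178]
contact_force: [1.0, -0.9, 0.1]
grip_width: 0.3
finger_force: 0.0
```

Run:
```python
from h import *
print(np.round(bot.get_obs()["tool_pos"],1)); c=cam("wrist"); im,d=shot("wrist","w1"); P=pts("wrist",d)
ctr=np.array([510,1]); h=np.array([.983,-.182]); g=np.array([.182,.983])
s=(P[:,:,:2]-ctr)@h; y=(P[:,:,:2]-ctr)@g; z=P[:,:,2]
m=(d>0)&(abs(s)<60)&(abs(y)<45)&(z>80)&(z<155)&(d>150); print(m.sum())
if m.sum()>50:
    k=np.polyfit(z[m],s[m],1); print(k,np.degrees(np.arctan2(1,-k[0])),s[m].min(),s[m].max(),z[m].max(),y[m].min(),y[m].max())
for nm,X in dict(hinge=(34,0,69),tab=(-18.6,0,140)).items(): print(nm,proj("wrist",[*(ctr+X[0]*h+X[1]*g),X[2]],c))
```

```text
[504.   4. 237.]
5233
[-0.77796311 87.31081077] 52.11840068982068 -31.259218171616453 26.992229903485764 149.3575530401816 -36.8157800607141 35.408616113900024
hinge [282.0282893  149.36520277]
tab [282.32420535 229.87300885]
```

View pics/w1.png

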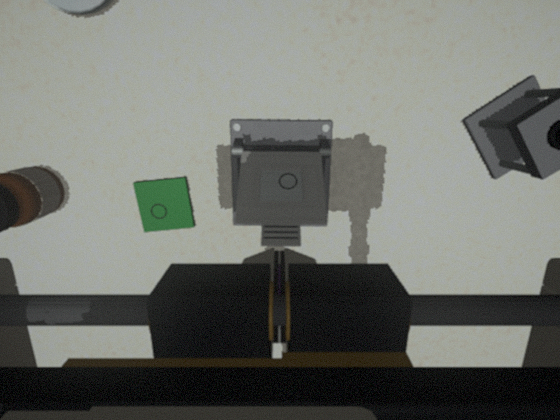

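The wrist view shows the clamp frame with its tab at (281,235), the ring at (288,181) and the hinge near (281,149). This matches the estimate, so I'll push the clamp down from behind.

Request:
step_arm(
  deltas=[
    [0,0,0,0.083,0],
    [0,0,0,0.083,0],
    [0,0,0,0,0],
    [0,-0.01,0,0.0155,0],
    [0,-0.01,0,0.0155,0],
    [0,-0.01,0,0.0155,0],
    [0,-0.01,0,0.0155,0],
  ],
)

```text
time: 2.65
tool_pos: [482.0, 3.6, 124.2]
tcp_rot: [3.142, -0.002, -0.183]
contact_force: [-0.3, -1.0, 1.4]
grip_width: 0.4
finger_force: 0.6
```

Request:
step_arm(
  deltas=[
    [0,-0.004,0,0.0164,0],
    [0,-0.004,0,0.0164,0],
    [0,-0.004,0,0.0164,0],
    [0,-0.004,0,0.0164,0],
    [0,-0.004,0,0.0164,0],
    [0,-0.004,0,0.012,0],
  ],
)

```text
time: 3.25
tool_pos: [470.3, 5.9, 75.9]
tcp_rot: [3.141, -0.0, -0.183]
contact_force: [1.7, 0.2, 1.6]
grip_width: -0.0
finger_force: 0.7
```

Request:
step_arm(
  deltas=[
    [0,-0.004,0,0.009,0],
    [0,-0.004,0,0.009,0],
    [0,0,0,0.009,0],
    [0,0,0,0.003,0],
    [0,0,0,0.002,0],
  ],
)

```text
time: 3.75
tool_pos: [466.3, 6.7, 60.6]
tcp_rot: [3.142, 0.0, -0.183]
contact_force: [-0.2, -0.1, 1.8]
grip_width: 0.7
finger_force: 0.6
```

Request:
step_arm(
  deltas=[
    [0,0,0,0.002,0],
    [0,0,0,0,0],
  ],
)

```text
time: 3.95
tool_pos: [466.4, 6.6, 59.7]
tcp_rot: [3.142, -0.0, -0.183]
contact_force: [0.3, -0.2, 0.3]
grip_width: 0.5
finger_force: 0.4
```

Request:
step_arm(
  deltas=[
    [0,0,0,0.002,0],
    [0,0,0,0.002,0],
    [0,0,0,0,0],
  ],
)

```text
time: 4.25
tool_pos: [466.6, 6.6, 57.9]
tcp_rot: [3.142, -0.001, -0.183]
contact_force: [-0.2, 0.7, 3.2]
grip_width: 0.6
finger_force: 1.7
```

Request:
step_arm(
  deltas=[
    [0,0,0,0.002,0],
    [0,0,0,0,0],
  ],
)

```text
time: 4.45
tool_pos: [466.7, 6.6, 57.4]
tcp_rot: [3.141, -0.001, -0.183]
contact_force: [-1.4, -0.3, 10.1]
grip_width: 0.4
finger_force: 4.9
```

Request:
step_arm(
  deltas=[
    [0,0,0,0.0015,0],
    [0,0,0,0,0],
    [0,0,0,-0.04,0],
    [0,0,0,-0.09,0],
    [0,0,0,-0.09,0],
    [0.5,0,0,-0.09,0],
    [0.6,0,0,0,0],
    [0.6,0,0,0,0],
  ],
)

```text
time: 5.25
tool_pos: [466.3, 6.7, 211.4]
tcp_rot: [3.142, -0.001, -0.183]
contact_force: [-0.3, 0.9, -1.1]
grip_width: 19.6
finger_force: 0.0
```

Run:
```python
from h import *
print(np.round(bot.get_obs()["tool_pos"],1)); c=cam("wrist"); im,d=shot("wrist","w2"); P=pts("wrist",d)
ctr=np.array([509.5,.5]); h=np.array([.983,-.182]); g=np.array([.182,.983])
s=(P[:,:,:2]-ctr)@h; y=(P[:,:,:2]-ctr)@g; z=P[:,:,2]
m=(d>0)&(s<20)&(s>-62)&(abs(abs(y)-27)<6)&(z>25)&(z<85)
A=np.c_[s[m],y[m],np.ones(m.sum())]; k=np.linalg.lstsq(A,z[m],rcond=None)[0]; r=z[m]-A@k; print("frame plane",k,np.degrees(np.arctan(k[0])),r.std(),m.sum(), "expected z at s=0: %.1f"%(69+2/np.cos(.349)-34*np.tan(.349)))
a=cv2.resize(im[90:270,190:380],None,fx=3,fy=3,interpolation=cv2.INTER_CUBIC)[:,:,::-1]
cv2.imwrite("pics/w2c.png",np.clip(a*1.6,0,255).astype(np.uint8))
```

```text
[466.3   6.7 211.4]
frame plane [ 3.61583444e-01 -1.63466706e-03  5.91461648e+01] 19.879151526206673 0.6658237206215368 1821 expected z at s=0: 58.8
```

View pics/w2c.png

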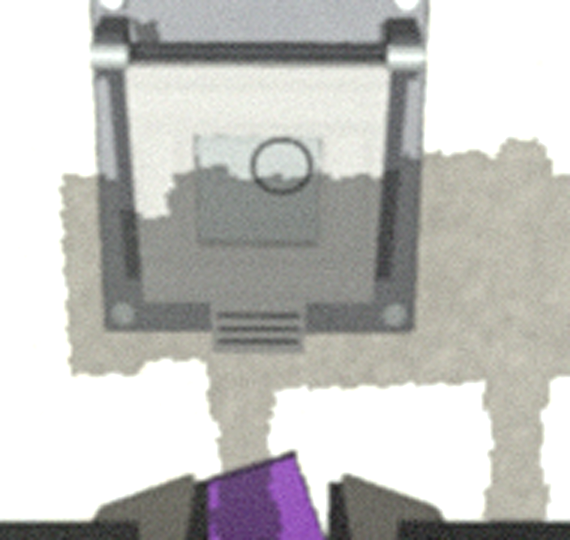

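The clamp is shut: the frame plane measures 19.9°. The ring is seen through the window at crop (281,165), i.e. image (283.3,144.7). Next is the pen.

Request:
step_arm(
  deltas=[
    [0.6,0.0112,0.083,0,0],
    [0.6,0.0112,0.083,0,0],
    [0.6,0.0112,0.083,0,0],
    [0.6,0.0112,0.083,0,0],
    [0.6,0.0112,0.083,0,0],
    [0.6,0.0112,0.083,0,0],
    [0.6,0,0,0,0],
    [0.6,0,0,0,0],
  ],
)

```text
time: 6.1
tool_pos: [452.9, -244.3, 208.8]
tcp_rot: [-3.139, 0.004, -0.185]
contact_force: [-0.5, 0.2, -0.7]
grip_width: 54.9
finger_force: 0.0
```

Run:
```python
from h import *
# ring: redo with the pose of w2 shot (same orientation, shifted by the TCP difference)
p,f,R,t=cam("wrist"); o=bot.get_obs(); now=np.array(o["tool_pos"]); print(now,o["tcp_rot"])
C=-R.T@t-now+np.array([466.3,6.7,211.4]); 
d=R.T@np.array([(283.3-p["cx"])/f,(144.7-p["cy"])/f,1])
ctr=np.array([509.5,.5]); h=np.array([.983,-.182]); g=np.array([.182,.983])
# plane z=53.1+.364*s
s0=(C[:2]-ctr)@h; k=(53.1+.364*s0-C[2])/(d[2]-.364*(d[:2]@h)); X=C+k*d
print("ring",X,"holder",(X[:2]-ctr)@h,(X[:2]-ctr)@g)
dd=np.load("pics/w2.npy"); print("depth ring",np.median(dd[140:150,279:288]),"vs",k)
c=cam("wrist"); im,d=shot("wrist","w3"); P=pts("wrist",d); z=P[:,:,2]
near=(abs(P[:,:,0]-513)<30)&(abs(P[:,:,1]+255)<30)
for a,b in((132,142),(85,128),(76,82),(68,74)):
    m=near&(z>a)&(z<b)&(d>0); print(a,m.sum(),P[m].mean(0) if m.any() else 0, P[m].min(0) if m.any() else 0,P[m].max(0) if m.any() else 0)
m=near&(z>132)&(z<142); v,u=np.nonzero(m); print("cap",u.mean(),v.mean(),ray("wrist",u.mean(),v.mean(),137,c))
```

```text
[ 452.89442869 -244.29342259  208.77150441] [-3.13935855  0.00404634 -0.18537999]
ring [510.03184573  -4.52801014  53.6233964 ] holder 1.4379021957196785 -4.84573804757334
depth ring 299.5768 vs 300.90664995697284
132 676 [ 513.90948342 -252.44836701  135.61236532] [ 504.25868097 -262.22519763  132.00140982] [ 523.20494812 -242.97170927  139.6416249 ]
85 56 [ 521.12662924 -254.66239889  109.23809915] [ 511.13228858 -262.53589907   85.00794108] [ 523.71963851 -243.22652793  127.23184272]
76 228 [ 520.31097163 -254.56470849   77.64858298] [ 505.12580379 -266.25632822   76.05668752] [ 527.38703068 -238.86307775   79.35949259]
68 3615 [ 514.03268735 -254.2228191    72.70627839] [ 483.05730717 -284.99233418   70.37093422] [ 542.99138691 -225.012588     73.99886638]
cap 276.5414201183432 132.8846153846154 [ 513.73758603 -253.41553971  137.        ]
```

View pics/w3.png

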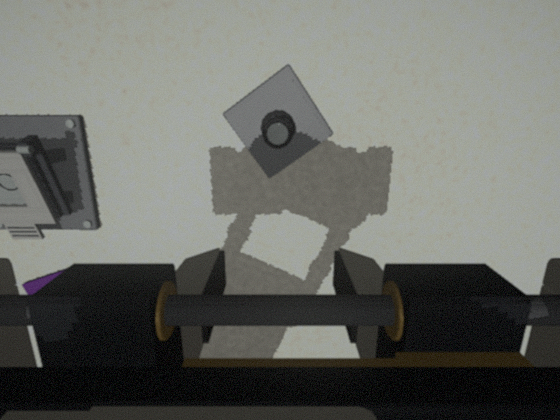

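The pen cap is at (277,133) on the stand top. The holder is at the left with its frame shut. I'll move over the pen and go down to grip height.

Request:
step_arm(
  deltas=[
    [0.6,0.061,-0.0012,0,0],
    [0.6,0.061,-0.0012,0,0],
    [0.6,0,0,0,0],
    [0.6,0,0,0.07,0],
    [0.6,0,0,0.07,0],
    [0.6,0,0,0.06,0],
    [0.6,0,0,0,0],
    [0.6,0,0,0,0],
  ],
)

```text
time: 6.95
tool_pos: [514.0, -253.2, 111.3]
tcp_rot: [-3.141, 0.001, -0.182]
contact_force: [0.3, 0.5, -0.0]
grip_width: 55.0
finger_force: 0.0
```

Run:
```python
from h import *
print(np.round(bot.get_obs()["tool_pos"],1)); c=cam("wrist"); im,d=shot("wrist","w4"); P=pts("wrist",d); z=P[:,:,2]
near=(abs(P[:,:,0]-513)<25)&(abs(P[:,:,1]+255)<25)&(d>0)
m=near&(z>80)&(z<140); v,u=np.nonzero(m); print(m.sum(),u.min(),u.max(),v.min(),v.max(),P[m].min(0),P[m].max(0),P[m].mean(0))
cv2.imwrite("pics/w4c.png",cv2.resize(im[120:400,130:430,::-1],None,fx=2,fy=2))
```

```text
[ 514.  -253.2  111.3]
2398 258 346 234 331 [ 498.97027042 -279.99734354   80.10500643] [ 524.61648212 -243.97545499  139.9502576 ] [ 520.40671517 -256.76087994  115.86643144]
```

View pics/w4c.png

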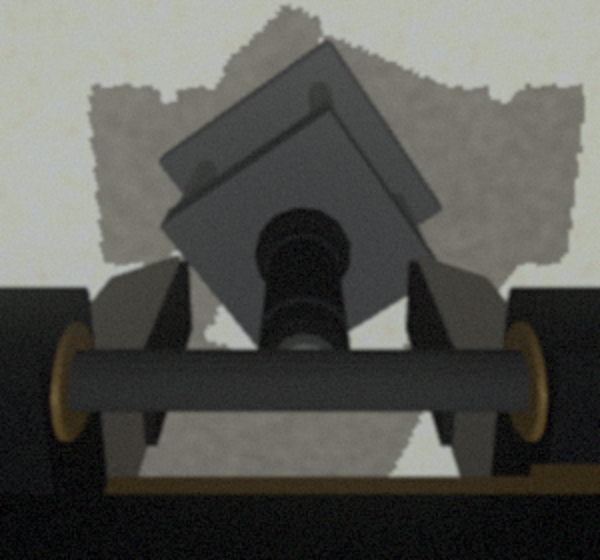

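The pen sits between the fingers: its axis is at crop x≈304 and the finger midline at ≈299, so I shift 1 mm, go down and grip.

Request:
step_arm(
  deltas=[
    [0.6,0,0.002,0.0245,0],
    [0.6,0,0,0,0],
    [0,0,0,0,0],
    [0,0,0,0,0],
    [0,0,0,0,0],
    [0,0,0,0,0],
    [0,0,0,0,0],
    [0,0,0,0,0],
  ],
)

```text
time: 7.8
tool_pos: [514.1, -255.2, 98.8]
tcp_rot: [3.141, -0.0, -0.183]
contact_force: [0.6, 0.4, 0.6]
grip_width: 19.6
finger_force: 30.0
```

Request:
step_arm(
  deltas=[
    [0,0,0,-0.02,0],
    [0,0,0,-0.02,0],
    [0,0,0,-0.02,0],
    [0,0,0,0,0],
  ],
)

```text
time: 8.2
tool_pos: [515.0, -255.8, 130.9]
tcp_rot: [3.14, -0.004, -0.183]
contact_force: [0.1, -0.5, -0.5]
grip_width: 19.5
finger_force: 30.0
```

Request:
step_arm(
  deltas=[
    [0,-0.005,0,0,0],
    [0,-0.005,0,0,0],
    [0,-0.005,0,0,0],
  ],
)

```text
time: 8.5
tool_pos: [508.6, -254.2, 129.3]
tcp_rot: [3.141, -0.006, -0.184]
contact_force: [7.0, -0.9, 0.4]
grip_width: 19.6
finger_force: 30.0
```

Request:
step_arm(
  deltas=[
    [0,-0.006,0,0,0],
    [0,-0.006,0,0,0],
    [0,-0.006,0,0,0],
    [0,-0.006,0,0,0],
    [0,-0.006,0,0,0],
    [0,0,0,0,0],
  ],
)

```text
time: 9.1
tool_pos: [493.4, -251.4, 129.2]
tcp_rot: [3.141, -0.005, -0.183]
contact_force: [6.4, 1.0, -0.2]
grip_width: 19.7
finger_force: 30.0
```

```bash
cat >> h.py <<'E'
def penaxis(name,zlo,zhi):
    """line through the dark pen grip/nose side surface seen by the wrist camera, in tool frame"""
    from scipy.spatial.transform import Rotation as Ro
    o=bot.get_obs(); T=Ro.from_euler("xyz",o["tcp_rot"]).as_matrix(); c=cam("wrist"); im,d=shot("wrist",name)
    P=(pts("wrist",d)-o["tool_pos"])@T
    return o,c,im,d,P
E
python3 - <<'E'
from h import *
o,c,im,d,P=penaxis("w5",0,0); print(np.round(o["tool_pos"],1),np.round(o["tcp_rot"],4),np.round(o["contact_force"],1))
m=(d>0)&(abs(P[:,:,1])<8)&(P[:,:,0]>-40)&(P[:,:,0]<40)&(P[:,:,2]>-45)&(P[:,:,2]<60)
# ridge nearest camera: for each z bin the points near y mid
for z0 in range(-40,60,6):
    q=P[m&(abs(P[:,:,2]-z0)<3)]; 
    if len(q)>5: print(z0,len(q),np.round([q[:,0].max(),np.percentile(q[:,0],80),np.median(q[:,1])],1))
cv2.imwrite("pics/w5c.png",cv2.resize(im[120:400,130:430,::-1],None,fx=2,fy=2))
E
```

```text
[ 493.4 -251.4  129.2] [ 3.141  -0.0047 -0.1835] [ 6.4  1.  -0.2]
-40 405 [ 0.1 -1.8 -0.7]
-34 124 [ 9.3 -5.  -0.7]
-28 362 [10.9  9.3 -0.7]
-22 357 [12.  10.4 -0.3]
-16 331 [13.2 11.7 -0.2]
-10 297 [15.1 12.9 -0.2]
-4 265 [15.4 14.2  0.2]
2 246 [16.9 15.6 -0.2]
8 245 [18.1 17.  -0.1]
14 185 [22.4 18.3 -0.1]
20 406 [24.3 22.7 -0.1]
32 60 [22.  21.6 -0.6]
38 129 [23.6 22.4 -0.6]
44 131 [25.4 23.7 -0.6]
50 118 [26.1 25.1  0. ]
56 517 [39.9 37.5  0.6]
```

View pics/w5c.png

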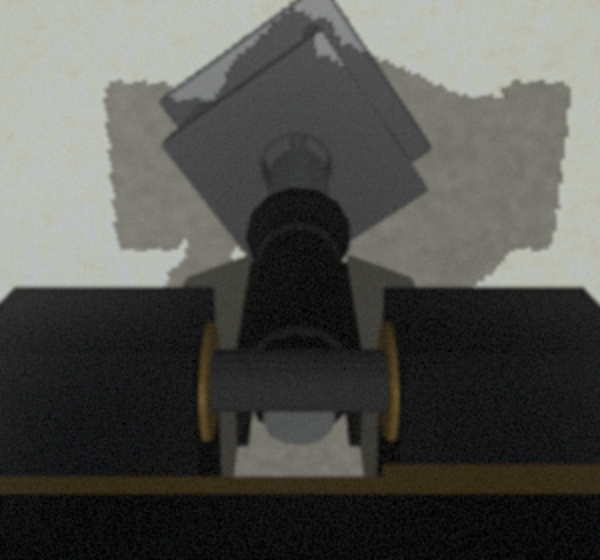

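The pen is pivoting in the grip: the collar is at crop (297,225) and the nose enters the hole at (297,160). I'll measure its tilt with a cylinder fit, using the upright shot w4 as the reference.

```bash
cat >> h.py <<'E'
from scipy.spatial.transform import Rotation as Ro
from scipy.optimize import least_squares
def toolcam():
    o=bot.get_obs(); T=Ro.from_euler("xyz",o["tcp_rot"]).as_matrix(); p,f,R,t=cam("wrist")
    return p,f,R@T,R@np.array(o["tool_pos"])+t       # tool -> camera
def toolpts(d,tc):
    p,f,R,t=tc; v,u=np.mgrid[:420,:560]
    return (np.dstack([(u-p["cx"])/f*d,(v-p["cy"])/f*d,d])-t)@R
def fitpen(P,d,x0=0.,slope=0.,zr=(-30,8)):
    """axis x=a+b*z, y=c+e*z of the 20 mm grip, tool frame"""
    q=P[(d>0)&(abs(P[:,:,1])<8.5)&(P[:,:,2]>zr[0])&(P[:,:,2]<zr[1])]
    q=q[abs(q[:,0]-(x0+slope*q[:,2])-8)<7]
    def res(k):
        v=np.array([k[1],k[3],1]); v/=np.linalg.norm(v); w=q-[k[0],k[2],0]; return np.linalg.norm(np.cross(w,v),axis=1)-10
    r=least_squares(res,[x0,slope,0,0],loss="soft_l1"); k=r.x
    return np.round(k,3),np.degrees(np.arctan(k[1])).round(2),np.degrees(np.arctan(k[3])).round(2),len(q),np.abs(r.fun).mean().round(2)
E
python3 - <<'E'
from h import *
tc=toolcam()
d=np.load("pics/w4.npy"); print("upright",fitpen(toolpts(d,tc),d,0,0,(-20,18)))
d=np.load("pics/w5.npy"); print("now",fitpen(toolpts(d,tc),d,5,.21))
E
```

```text
upright (array([-0.937,  0.002,  0.239, -0.001]), np.float64(0.09), np.float64(-0.08), 1250, np.float64(0.24))
now (array([ 4.935e+00,  2.140e-01, -1.001e+00, -4.000e-03]), np.float64(12.11), np.float64(-0.23), 2025, np.float64(0.3))
```

Request:
step_arm(
  deltas=[
    [0,-0.006,0,0,0],
    [0,-0.006,0,0,0],
    [0,-0.006,0,0,0],
    [0,-0.006,0,0,0],
    [0,0,0,0,0],
  ],
)

```text
time: 9.65
tool_pos: [480.7, -249.1, 129.0]
tcp_rot: [3.141, -0.002, -0.183]
contact_force: [3.6, -0.7, 1.5]
grip_width: 19.6
finger_force: 30.0
```

Run:
```python
from h import *
tc=toolcam(); print(np.round(bot.get_obs()["tool_pos"],1)); im,d=shot("wrist","w6"); print(fitpen(toolpts(d,tc),d,7,.33))
```

```text
[ 480.7 -249.1  129. ]
(array([ 9.230e+00,  3.710e-01, -1.041e+00, -4.000e-03]), np.float64(20.38), np.float64(-0.25), 2500, np.float64(0.32))
```

Request:
step_arm(
  deltas=[
    [0,-0.011,0,-0.03,0],
    [0,-0.011,0,-0.03,0],
    [0,-0.011,0,-0.03,0],
    [0,-0.011,0,-0.03,0],
    [0,0,0,-0.08,0],
    [0,0,0,-0.06,0],
    [0,0,0,0,0],
    [0,0,0,0,0],
  ],
)

```text
time: 10.5
tool_pos: [457.6, -244.7, 259.0]
tcp_rot: [3.141, 0.001, -0.183]
contact_force: [-0.6, 0.7, -2.1]
grip_width: 19.4
finger_force: 30.0
```

Run:
```python
from h import *
tc=toolcam(); print(np.round(bot.get_obs()["tool_pos"],1)); im,d=shot("wrist","w7"); P=toolpts(d,tc); print(fitpen(P,d,9.2,.37))
a=cv2.resize(im[120:400,130:430,::-1],None,fx=2,fy=2); cv2.imwrite("pics/w7c.png",a)
p,f,R,t=tc
k=fitpen(P,d,9.2,.37)[0]; ax=np.array([k[1],k[3],1]);ax/=np.linalg.norm(ax)
for L in(0,20,60,65,120):   # predicted positions along axis: TCP height at pen coord 86.8
    X=np.array([k[0],k[2],0])+ax*(86.8-L); q=R@X+t; print(L,X.round(1),(q[:2]/q[2]*f+[p["cx"],p["cy"]]).round(1),"crop",((q[:2]/q[2]*f+[p["cx"],p["cy"]]-[130,120])*2).round(0))
# profile of radial distance vs axial coordinate
w=P-[k[0],k[2],0]; l=w@ax; rad=np.linalg.norm(np.cross(w,ax),axis=2)
for L in range(-4,70,2):
    m=(d>0)&(abs(86.8-L-l)<1)&(rad<18); print(L,m.sum(),np.round(np.median(rad[m]),1) if m.any() else "",end=" | ")
```

```text
[ 457.6 -244.7  259. ]
(array([ 8.967e+00,  3.570e-01, -9.880e-01, -2.000e-03]), np.float64(19.67), np.float64(-0.12), 2449, np.float64(0.32))
0 [38.2 -1.2 81.7] [278.2 167.6] crop [296.  95.]
20 [31.4 -1.1 62.9] [278.2 183.2] crop [296. 126.]
60 [18.  -1.  25.2] [278.3 222.8] crop [297. 206.]
65 [16.3 -1.  20.5] [278.3 228.7] crop [297. 217.]
120 [ -2.2  -0.9 -31.3] [278.5 317.9] crop [297. 396.]
-4 0  | -2 0  | 0 0  | 2 0  | 4 12 3.1 | 6 11 3.2 | 8 14 3.2 | 10 13 3.4 | 12 14 3.2 | 14 17 3.2 | 16 11 3.3 | 18 6 3.4 | 20 0  | 22 1 5.1 | 24 3 6.4 | 26 3 7.6 | 28 5 8.8 | 30 41 9.0 | 32 53 9.1 | 34 50 9.1 | 36 58 9.0 | 38 51 8.9 | 40 56 9.1 | 42 59 9.1 | 44 64 9.0 | 46 64 9.0 | 48 57 9.0 | 50 61 9.0 | 52 54 9.0 | 54 33 9.1 | 56 2 9.7 | 58 0  | 60 1 13.4 | 62 66 13.8 | 64 119 13.9 | 66 625 12.2 | 68 115 10.0 |
```

View pics/w7c.png

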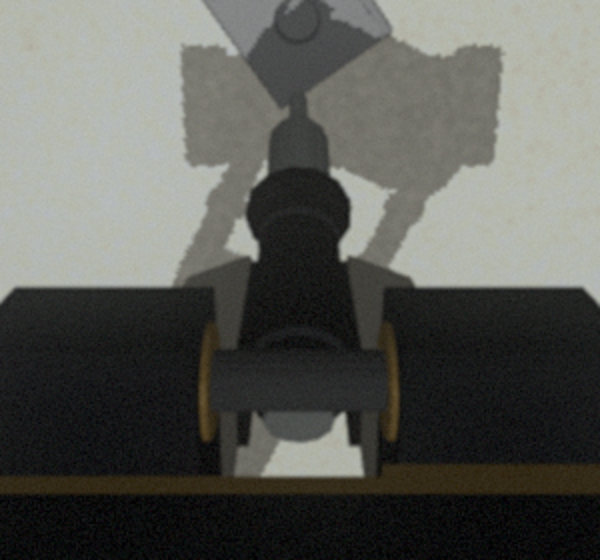

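The pen is free and leans 19.7°. The tip is at crop (297,93) and the collar at (297,205), both as predicted. Now I'll work out the move to a hover above the ring.

```bash
cat >> h.py <<'E'
ctr=np.array([509.5,.5]); hx=np.array([.983,-.182]); hy=np.array([.182,.983])
def plane_hit(tc,u,v,pos,rot):
    """ring pixel -> world on plate face z=53.1+.364 s"""
    p,f,R,t=tc; T=Ro.from_euler("xyz",rot).as_matrix()
    C=T@(-R.T@t)+pos; d=T@R.T@np.array([(u-p["cx"])/f,(v-p["cy"])/f,1])
    k=(53.1+.364*((C[:2]-ctr)@hx)-C[2])/(d[2]-.364*(d[:2]@hx)); return C+k*d
TIP=np.array([38.2,-1.2,81.5])
def need(ring,height,tip=TIP):
    o=bot.get_obs(); T=Ro.from_euler("xyz",o["tcp_rot"]).as_matrix()
    n=np.array([-.342*hx[0],-.342*hx[1],.94]); w=ring+n*height-(T@tip+o["tool_pos"])
    return (T.T@w).round(1), (T.T@w/500).round(4)
E
python3 - <<'E'
from h import *
tc=toolcam(); r=plane_hit(tc,283.3,144.7,np.array([466.3,6.7,211.4]),[3.142,-.001,-.183]); print(r)
print(need(r,30))
E
```

```text
[510.7796304   -4.8255163   53.91067192]
(array([ -39.3, -244.1,   94.6]), array([-0.0785, -0.4881,  0.1891]))
```

Request:
step_arm(
  deltas=[
    [0,-0.013,-0.081,0,0],
    [0,-0.013,-0.081,0,0],
    [0,-0.013,-0.081,0,0],
    [0,-0.013,-0.081,0,0],
    [0,-0.013,-0.081,0,0],
    [0,-0.013,-0.083,0,0],
    [0,0,0,0.06,0],
    [0,0,0,0.06,0],
  ],
)

```text
time: 11.35
tool_pos: [463.7, 3.6, 197.2]
tcp_rot: [3.141, 0.001, -0.18]
contact_force: [-0.8, -0.4, 0.0]
grip_width: 19.7
finger_force: 30.0
```

Request:
step_arm(
  deltas=[
    [0,0,0,0.04,0],
    [0,0,0,0,0],
    [0,0,0,0,0],
  ],
)

```text
time: 11.65
tool_pos: [464.0, 2.1, 178.2]
tcp_rot: [3.141, 0.002, -0.183]
contact_force: [0.4, -0.7, -0.1]
grip_width: 19.3
finger_force: 30.0
```

Run:
```python
from h import *
o=bot.get_obs(); print(np.round(o["tool_pos"],1)); tc=toolcam(); im,d=shot("wrist","w8"); P=toolpts(d,tc); F=fitpen(P,d,9.,.36); print(F)
r=np.array([510.8,-4.8,53.9]); print(need(r,0))
p,f,R,t=tc; T=Ro.from_euler("xyz",o["tcp_rot"]).as_matrix()
X=T.T@(r-o["tool_pos"]); q=R@X+t; print("ring px",q[:2]/q[2]*f+[p["cx"],p["cy"]])
q=R@TIP+t; print("tip px",q[:2]/q[2]*f+[p["cx"],p["cy"]])
cv2.imwrite("pics/w8c.png",np.clip(cv2.resize(im[100:290,190:380,::-1],None,fx=3,fy=3,interpolation=cv2.INTER_CUBIC)*1.6,0,255).astype(np.uint8))
```

```text
[464.    2.1 178.2]
(array([ 8.972e+00,  3.580e-01, -9.830e-01, -3.000e-03]), np.float64(19.69), np.float64(-0.14), 2455, np.float64(0.32))
(array([ 8.4, -0.6, 43.6]), array([ 0.0169, -0.0012,  0.0872]))
ring px [277.37826544 146.61838   ]
tip px [278.0623857  167.53727217]
```

View pics/w8c.png

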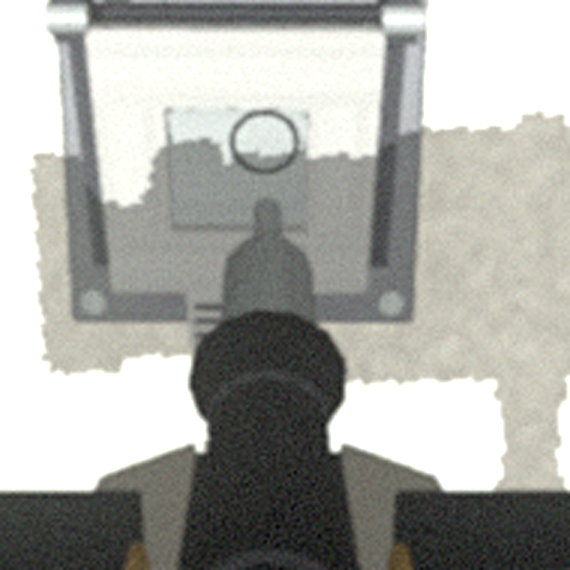

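The ring is at crop (264,142), i.e. px (277.8,147.0), which agrees with the prediction. The tip end is at crop (267,198). I'll approach along the plate normal.

Request:
step_arm(
  deltas=[
    [0,0.003,-0.0004,0.0215,0],
    [0,0.003,-0.0004,0.0215,0],
    [0,0.003,-0.0004,0.0215,0],
    [0,0,0,0,0],
    [0,0.0014,0,0.0038,0],
    [0,0.0014,0,0.0038,0],
    [0,0.0014,0,0.0038,0],
    [0,0,0,0,0],
  ],
)

```text
time: 12.5
tool_pos: [471.2, 1.5, 140.7]
tcp_rot: [3.141, -0.0, -0.183]
contact_force: [-1.0, -0.1, 0.2]
grip_width: 19.5
finger_force: 30.0
```

Run:
```python
from h import *
o=bot.get_obs(); print(np.round(o["tool_pos"],1),np.round(o["contact_force"],1)); tc=toolcam(); im,d=shot("wrist","w9"); P=toolpts(d,tc); print(fitpen(P,d,9.,.36))
print(need(np.array([510.8,-4.8,53.9]),0))
cv2.imwrite("pics/w9c.png",np.clip(cv2.resize(im[120:220,215:345,::-1],None,fx=5,fy=5,interpolation=cv2.INTER_CUBIC)*1.8,0,255).astype(np.uint8))
```

```text
[471.2   1.5 140.7] [-1.  -0.1  0.2]
(array([ 8.932e+00,  3.560e-01, -9.890e-01, -2.000e-03]), np.float64(19.6), np.float64(-0.12), 2448, np.float64(0.33))
(array([1.9, 0.2, 5.4]), array([0.0037, 0.0003, 0.0108]))
```

View pics/w9c.png

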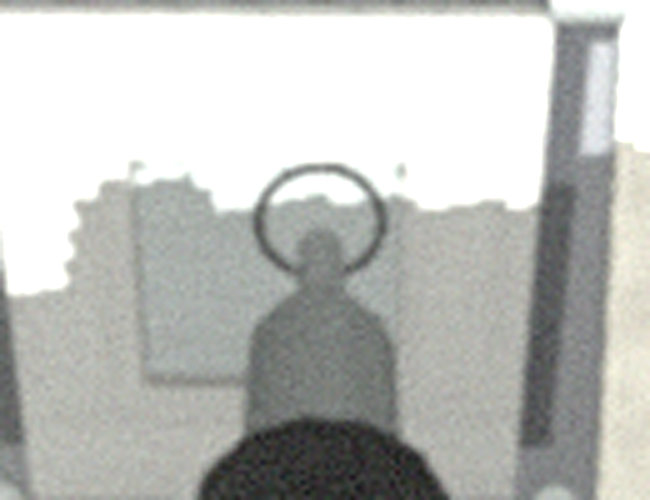

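The tip's leading edge is at crop (320,230) and the ring centre at (320,219). About 5 mm of gap remains along the normal, on line with the ring. I'll creep down to contact.

Request:
step_arm(
  deltas=[
    [0,0.0007,0.0001,0.0019,0],
    [0,0.0007,0.0001,0.0019,0],
    [0,0.0007,0.0001,0.0019,0],
    [0,0.0007,0.0001,0.0019,0],
    [0,0,0,0,0],
    [0,0,0,0,0],
  ],
)

```text
time: 13.15
tool_pos: [472.5, 1.0, 136.9]
tcp_rot: [3.142, 0.0, -0.183]
contact_force: [0.0, -0.0, -1.3]
grip_width: 19.0
finger_force: 30.0
```

```bash
cat > s.py <<'E'
from h import *
import sys
F=[];
for i in range(4):
    o=bot.get_obs(); F.append(o["contact_force"]); im,d=bot.capture("wrist")
print("F",np.mean(F,0).round(2),np.std(F,0).round(2),np.round(o["tool_pos"],2)); np.save("pics/s.npy",d)
tc=toolcam(); print(fitpen(toolpts(d,tc),d,9.,.36)); print(need(np.array([510.8,-4.8,53.9]),0))
cv2.imwrite("pics/s.png",im[:,:,::-1])
E
python3 s.py
```

```text
F [-0.06 -0.07 -0.65] [0.16 0.32 0.43] [472.51   1.03 136.98]
(array([ 8.949e+00,  3.560e-01, -1.001e+00, -4.000e-03]), np.float64(19.58), np.float64(-0.21), 2463, np.float64(0.33))
(array([ 0.5, -0. ,  1.6]), array([ 0.0011, -0.0001,  0.0032]))
```

Request:
step_arm(
  deltas=[
    [0,0.0007,0,0.0019,0],
    [0,0,0,0,0],
    [0,0,0,0,0],
  ],
)

```text
time: 13.65
tool_pos: [472.8, 1.0, 136.0]
tcp_rot: [3.142, 0.0, -0.183]
contact_force: [-0.0, -0.7, -0.9]
grip_width: 19.2
finger_force: 30.0
```

Request:
step_arm(
  deltas=[
    [0,0.0007,0,0.0019,0],
    [0,0,0,0,0],
    [0,0,0,0,0],
  ],
)

```text
time: 13.95
tool_pos: [473.2, 0.9, 135.1]
tcp_rot: [3.142, -0.0, -0.183]
contact_force: [-0.3, -0.2, 0.1]
grip_width: 19.7
finger_force: 30.0
```

```bash
python3 s.py
```

```text
F [-0.38 -0.06  0.08] [0.37 0.42 0.22] [473.18   0.91 135.11]
(array([ 8.93e+00,  3.56e-01, -9.40e-01, -2.00e-03]), np.float64(19.59), np.float64(-0.12), 2454, np.float64(0.33))
(array([-0.2, -0. , -0.3]), array([-0.0004, -0.0001, -0.0006]))
```

Request:
step_arm(
  deltas=[
    [0,0.0007,0,0.0019,0],
    [0,0,0,0,0],
    [0,0.0007,0,0.0019,0],
    [0,0,0,0,0],
    [0,0,0,0,0],
  ],
)

```text
time: 14.65
tool_pos: [473.9, 0.8, 133.2]
tcp_rot: [3.142, -0.0, -0.183]
contact_force: [-0.2, 0.5, 1.3]
grip_width: 19.4
finger_force: 30.0
```

```bash
python3 s.py
```

```text
F [-0.68  0.15  1.46] [0.5  0.48 0.49] [473.86   0.8  133.19]
(array([ 8.97e+00,  3.58e-01, -9.57e-01, -3.00e-03]), np.float64(19.67), np.float64(-0.15), 2445, np.float64(0.32))
(array([-0.9, -0. , -2.2]), array([-0.0017, -0.    , -0.0044]))
```

Request:
step_arm(
  deltas=[
    [0,0.0007,0,0.0019,0],
    [0,0,0,0,0],
    [0,0.0007,0,0.0019,0],
    [0,0,0,0,0],
    [0,0.0007,0,0.0019,0],
    [0,0,0,0,0],
    [0,0,0,0,0],
  ],
)

```text
time: 15.55
tool_pos: [474.9, 0.6, 130.3]
tcp_rot: [3.142, 0.0, -0.183]
contact_force: [-1.1, 1.2, 4.0]
grip_width: 19.7
finger_force: 30.0
```

```bash
cat >> s.py <<'E'
F=np.array([bot.capture("top") and bot.get_obs()["contact_force"] for _ in range(12)]); print("avg",F.mean(0).round(2),(F.std(0)/12**.5).round(2))
n=np.array([-.342*hx[0],-.342*hx[1],.94]); ax=(F.mean(0)-[0,0,-.8])@n; print("axial",ax,"plunge mm",(ax-1)/.7)
E
python3 s.py
```

```text
F [-1.24  0.72  3.5 ] [0.09 0.36 0.31] [474.88   0.6  130.32]
(array([ 8.948e+00,  3.560e-01, -9.840e-01, -3.000e-03]), np.float64(19.58), np.float64(-0.18), 2442, np.float64(0.32))
(array([-1.9, -0.1, -5.1]), array([-0.0038, -0.0001, -0.0102]))
avg [-1.23  0.4   3.34] [0.16 0.17 0.12]
axial 4.329415868810606 plunge mm 4.756308384015151
```

Run:
```python
from h import *
im,d=bot.capture("wrist"); P=pts("wrist",d); s=(P[:,:,:2]-ctr)@hx; y=(P[:,:,:2]-ctr)@hy; z=P[:,:,2]
m=(d>0)&(s<20)&(s>-40)&(abs(abs(y)-27)<6)&(z>25)&(z<85); k=np.polyfit(s[m],z[m],1); o=bot.get_obs()
ang=np.degrees(np.arctan(k[0])); print("clamp",ang,k[1],m.sum(),"speed",np.abs(o["dq"]).max(),o["finger_force"],o["time"])
if abs(ang-20)<1.5: print(bot.close_job())
```

```text
clamp 20.10305160838922 60.01962573714027 2890 speed 0.0010146795608231114 30.00075191259384 16.4
the job is handed in; nothing more can be done
None
```

I handed the job in at 16.4 s: the clamp is fully shut (frame measured at 20.1°), and the pen is held still with its tip near the ring's centre, leaning 19.6° against the plate's 20°, with the spring about 4.8 mm in by force; I viewed 11 pictures, one over the limit of 10.

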